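# Lay a box blank down against the planing stop

## Robot

A 6-joint arm with a two-finger parallel gripper is mounted at the origin on the work surface. World frame = base frame: x ahead of the robot, y to its left, z up, the work surface at z = 0. Lengths are in m, angles in rad, forces in N, time in s.
With the tool pointing down it reaches from about 0.375 to 0.975 m from the base axis. Payload 3.8 kg.
Tool frame: the origin (TCP) lies at the very end of the fingers, on their centre line; the grasp point (between the pads) lies 19 mm behind it; z points along the fingers, y is the direction in which the jaws open and shut (so a half turn about z gives the same grasp; the last joint's range is limited). The gripper opens to 88 mm and grips with 3 to 60 N. Pads are 18 mm wide; open, the fingers measure 123 mm over their backs; the gripper's body (75 mm by 187 mm) begins 45 mm behind the grasp point.
Start: joints at [1.309, 0.264, 1.604, -0, 1.274, -0.037], TCP at [0.15, 0.658, 0.239] pointing down, gripper open.
Joint ranges: [-2.63, 2.63], [-0.94, 2.18], [0.31, 2.57], [-1.31, 4.45], [0, 2.66], [-2.55, 2.55]. Speed limits (rad/s): [2.57, 2.57, 3.14, 3.14, 3.14, 3.14].

## Interface

Orientations are given as [roll, pitch, yaw] about the fixed x, y, z axes, in that order (R = Rz(yaw) Ry(pitch) Rx(roll)).
In Python, from plant import bot gives the robot as it stands. The module is installed in compiled form; this text tells all that it offers.
- The arm moves only by the tool send_rows, never from a script. Its argument "plan" is text: rows parted by semicolons, each of 5 numbers parted by spaces: the finger opening in mm, from 0 to 88.1, then the shift along the world's x, y, z in mm, then the turn about the world's z in degrees. In form: gripper tx ty tz twist; .... A call has 1 to 5 rows; each row is the pose to reach, as a shift and turn from the pose commanded when the call began; what a row does not reach only later rows make up. A row lasts 1/10 s, in which the tool goes at most 50 mm and 8.59 degrees, less where a joint would pass 70% of its speed; a pose out of reach is approached as far as the arm can. A call with a gripper value outside its range is refused whole. The fingers move at their own pace and stop on an object; the grip force is fixed at half the most. Time passes only in rows, so rows that repeat a pose let the fingers close. It gives the time, the measured TCP pose, the force and the opening at its end, in the units of the state.
- bot.state(): the state, without advancing time (a new reading comes with each control period).
- bot.capture(name): name is "scene" or "top"; returns a dict with "image" (400x640x3 uint8, red, green, blue), "depth" (400x640 float32, m along the optical axis (not along the pixel's ray), 0 where there is no reading), "intrinsics" (3x3 intrinsics, pixels), "origin" and "orientation" of the camera in the world. Camera axes: x right, y down, z forward; pixel columns grow to the right and rows downward; lengths in m; the calibration is good to about 2 mm. A picture is of the moment at which its call begins.
- bot.job_done(): hands the job in, once; it reports no verdict.
Trained networks look in a picture, given as the dict that the camera call returned (one of the last four; its "shot" number tells which), for a name from the list of things; names that differ only in an ending like _2 or _b are one class to them, and where a whole thing is asked for, a point or a joint stands for the part that bears it (a point fixed in the world has none). Each returns a list of dicts, best first, with "confidence" (0 to 1); they miss things now and then, are a little off and sometimes report something else, mostly with a low value. They report only what shows in the picture. A call takes as long as a camera call. They do not tell look-alikes from the thing itself.
- bot.spot_in(target, picture): "extent" ([centre column, centre row, width, height] in pixels, round what is visible of it).
- bot.place_of(target, picture): "centre" ([column, row] in pixels: a listed point, or the origin of a listed thing).
The state is a dict: "clock": time; "joint_positions": joint angles; "joint_velocities": joint speeds; "joint_torque": joint torques, N m; "tcp_pos": TCP position; "tool_rot": TCP orientation; "wrist_force": force on the tool from outside, world axes, zero at the start; "moment": the same for the moment, N m; "width": finger opening in m.
Only numpy, scipy, OpenCV 4.12 (cv2) and the standard library are available. Lean on these libraries where they do the work, as an engineer would, in place of code of your own. Each camera call takes 0.05 s, during which the arm holds its last target.

## Task

Two wooden blanks stand on end on the planing board. Push the tall one over with the fingertips so that it falls flat on the board, its top end towards the stop strip, then push it along the board until that end sits square against the stop. Do not grip or lift it, leave the short blank standing where it is, and leave the bowl, glue bottle and mallet alone.

Things in the scene. Friction and masses are not known exactly. Their poses are not given: they have to be found in the camera images.
- board: plywood planing board fixed to the table, 360 (its x) by 290 (its y), 12 mm thick; origin at the centre of its underside, on the table; its x axis points along the board to the dark wooden stop strip that crosses its whole width at the +x end and rises 12 mm above the board's top
- stop_face (a point): middle of the stop strip's face, at the level of the board's top (12 mm above the table); 140 mm from the board's origin along the board's x. Same axes as the board: x points into the stop, z up
- tall: tall dark-wood blank, loose block 36 (its x) by 95 (its y) by 150 mm (its z), 0.25 to 0.5 kg, even density; starts standing on end on the board, its x axis pointing to the stop within 9 degrees. Origin at the centre of its foot end; z runs to its other end. Pushed high up it tips, overbalancing once leaned 14 degrees (top moved some 36 mm); flat, it stays put and slides with friction about 0.6
- tall_top (a point): centre of the tall blank's top end, 150 mm from its origin along its z; the end that must come against the stop
- short: the short dark-wood blank, loose, 36 by 60 by 75 mm tall, standing on end on the board in the lane beside the tall one (lane centres about 160 mm apart, either one may be in either lane); origin at the centre of its foot; to be left standing
- bowl: turned wooden bowl, 110 mm across, 50 mm high, on the table beyond the stop end; origin at the centre of its underside; leave alone
- glue: white glue bottle, 56 mm across, 140 mm high, on the table beyond the stop end; origin at the centre of its underside; leave alone
- mallet: wooden mallet lying on the table along the far long side of the board, 265 mm long along its x, head 65 by 110 by 55 mm high at its +x end; origin under its middle; leave alone
Not all that is in view belongs to the job. What is shaped like the tall but blue is not meant.

How it is judged:
By the outcome, as a careful person would: the job done as asked, in the order asked, and still so for the second after the job is handed in, with the robot touching nothing.
It also fails if it takes over 43 s, if anything falls off the work surface, if the arm or the gripper's body presses on something with over 40 N, if the wrist force passes 120 N, or if a joint passes its speed limit or range.

## Working session

There is one attempt and no reset: what is moved stays moved. The work goes in short steps, Python scripts to look and compute and a tool call to move; the robot and the scene stay as the last step left them, time stands still between calls to the robot, and variables do not carry over. Pictures are saved under pics/ and viewed, and the job is handed in when it is done.

Besides the shell and the picture viewer there is one more tool, called as name(argument=value, ...) on one line, values as JSON. send_rows: Moves the arm, as the interface text tells. Its arguments: {"type":"object","properties":{"plan":{"type":"string"}},"required":["plan"]}

```bash
mkdir -p pics
cat > h.py <<'E'
import numpy as np, cv2
from plant import bot
from scipy.spatial.transform import Rotation as R
def cap(n,fn):
    p=bot.capture(n); cv2.imwrite('pics/'+fn,p['image'][:,:,::-1]); return p
def cam(p):
    o=np.array(p['orientation'],float)
    M=o if o.shape==(3,3) else R.from_euler('xyz',o).as_matrix()
    return M,np.array(p['origin'])
def cloud(p):
    M,o=cam(p);K=np.array(p['intrinsics']);d=p['depth']
    v,u=np.mgrid[:d.shape[0],:d.shape[1]]
    c=np.stack([(u-K[0,2])/K[0,0]*d,(v-K[1,2])/K[1,1]*d,d],-1)
    w=c@M.T+o; w[d==0]=np.nan; return w
def ray(p,u,v,z):
    M,o=cam(p);K=np.array(p['intrinsics'])
    r=M@np.array([(u-K[0,2])/K[0,0],(v-K[1,2])/K[1,1],1]); return o+r*(z-o[2])/r[2]
E
python3 - <<'E'
from h import *
for n in ('scene','top'):
    p=cap(n,n+'0.png'); print(n,p['origin'],p['orientation'])
    np.save(n+'0.npy',cloud(p))
    for t in ['board','stop_face','tall','tall_top','short','bowl','glue','mallet']:
        print(t,[(np.round(q['centre'],1),round(q['confidence'],2)) for q in bot.place_of(t,p)[:3]])
print(bot.state())
E
```

```text
scene [ 1.01589459 -0.42074296  0.66300556] [-2.32367439 -0.00875007  0.66987953]
board [(array([273.2, 232.5]), 0.6)]
stop_face [(array([315.3, 195.5]), 0.83)]
tall [(array([168.3, 326.2]), 0.86), (array([263.1, 274.7]), 0.61)]
tall_top [(array([152.6, 277. ]), 0.68), (array([256.5, 223.8]), 0.64)]
short [(array([212., 234.]), 0.75)]
bowl []
glue [(array([331.5, 172.1]), 0.72)]
mallet [(array([366.3, 277.4]), 0.8), (array([256.2, 221.6]), 0.32)]
top [0.54409672 0.04971519 1.15128211] [-3.03333615 -0.00608727 -1.5587497 ]
board [(array([344.3, 236.1]), 0.9)]
stop_face [(array([283.2, 231.5]), 0.9)]
tall [(array([472.2, 231.4]), 0.85), (array([388.5, 204.9]), 0.63)]
tall_top [(array([403.7, 199.8]), 0.78), (array([492.1, 224.7]), 0.55)]
short [(array([391.3, 274.5]), 0.61)]
bowl [(array([238.1, 187.4]), 0.71)]
glue [(array([232.1, 245.7]), 0.69)]
mallet [(array([334. , 135.9]), 0.58)]
{'clock': 0.9, 'joint_positions': array([ 1.30910153e+00,  2.63876034e-01,  1.60400509e+00,  3.05262103e-07,
        1.27372338e+00, -3.69161500e-02]), 'joint_velocities': array([ 4.30363321e-04, -1.38334526e-03, -8.97918571e-04,  3.99583206e-05,
       -1.85682978e-03, -7.94285828e-04]), 'joint_torque': array([-5.95115616e-04, -5.02058423e+01, -3.57253718e+01,  7.27217062e-02,
        1.85944838e-02, -2.62499739e-06]), 'tcp_pos': array([0.1504595 , 0.65800169, 0.23871913]), 'tool_rot': array([-3.14158082e+00, -7.28995719e-07,  2.91681392e+00]), 'wrist_force': array([-0.14006895,  0.5541985 , -0.35778897]), 'moment': array([ 0.00349045, -0.03311899,  0.06149957]), 'width': 0.08827367233886793}
```

View pics/scene0.png

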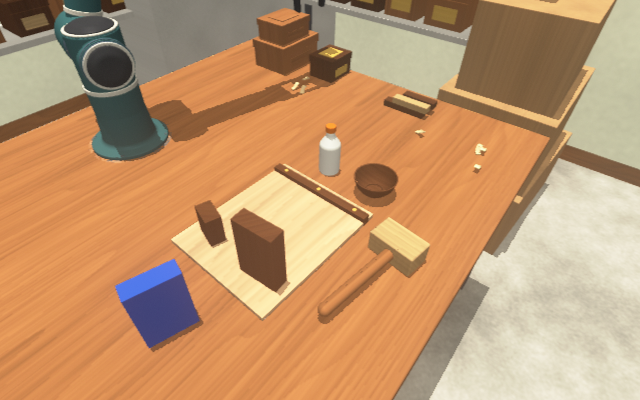

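View pics/top0.png

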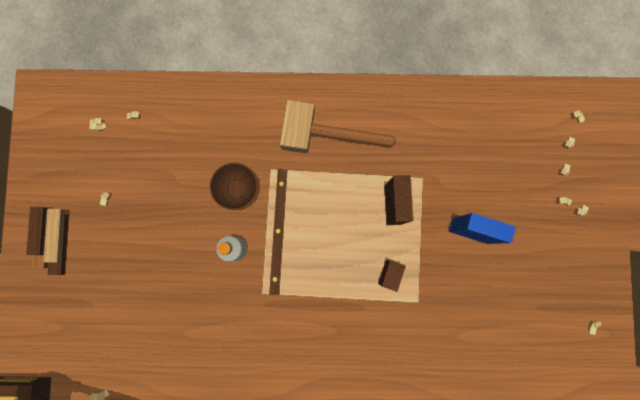

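Run:
```python
import numpy as np,cv2
for n in('top','scene'):
    w=np.load(n+'0.npy'); im=cv2.imread('pics/'+n+'0.png').astype(int)
    z=w[...,2]; ok=np.isfinite(z)
    reg=ok&(w[...,0]>.35)&(w[...,0]<.95)&(w[...,1]>-.4)&(w[...,1]<.5)
    def rect(m,name):
        m=cv2.morphologyEx(m.astype(np.uint8),cv2.MORPH_OPEN,np.ones((3,3)))
        k,l,s,_=cv2.connectedComponentsWithStats(m)
        for i in range(1,k):
            if s[i,4]>60:
                q=w[l==i]; r=cv2.minAreaRect((q[:,:2]*1000).astype(np.float32)); 
                c=im[l==i].mean(0)[::-1].astype(int)
                print(n,name,s[i,:4],s[i,4],'z %.4f'%np.median(q[:,2]),np.round(r[0],1),np.round(r[1],1),round(r[2],2),c)
    rect(reg&(z>.145),'z>.145'); rect(reg&(z>.075)&(z<.095),'.085'); rect(reg&(z>.007)&(z<.017),'board'); rect(reg&(z>.019)&(z<.03),'stop'); rect(reg&(z>.04)&(z<.06),'50')
```

```text
top z>.145 [393 175  20  47] 860 z 0.1612 [ 651.8 -117.3] [95.  36.9] 3.0 [92 59 38]
top z>.145 [468 213  48  30] 815 z 0.1494 [ 594.2 -300.4] [96.  36.3] 72.99 [ 49  93 177]
top .085 [229 246  13  15] 65 z 0.0886 [532.8 231.2] [12. 39.] 51.93 [148 147 133]
top .085 [382 260  24  31] 480 z 0.0862 [ 491.4 -108.7] [36.6 59.4] 71.57 [97 63 40]
top board [280 170 142 132] 14370 z 0.0112 [579.7 -22.9] [320.7 290.5] 87.44 [206 165 116]
top board [222 172  24  31] 257 z 0.0117 [688.  255.4] [71.2 55.4] 1.93 [78 50 32]
top board [269 173   8  21] 124 z 0.0107 [699.  163.8] [16.9 48.1] 89.8 [201 164 115]
top board [411 177  12  19] 193 z 0.0116 [ 696.5 -175.7] [43.1 26.7] 3.42 [206 168 117]
top board [263 195  13  86] 569 z 0.0109 [572.1 169.5] [ 16.8 198.1] 87.61 [203 162 113]
top board [262 282   8  12] 80 z 0.0108 [456.6 174.7] [25.3 16.2] 0.0 [202 161 112]
top stop [269 169  18 126] 1107 z 0.0230 [586.8 148. ] [ 22.4 288.9] 87.51 [103  70  42]
top 50 [280 100  35  50] 1337 z 0.0538 [831.5 107.6] [ 65.3 110.7] 81.96 [187 149  96]
top 50 [210 162  36  26] 172 z 0.0468 [720.3 270.4] [31.1 93
[... 1009 characters left out ...]
117]
scene 50 [319 157  20   8] 110 z 0.0490 [555.3 234.4] [49.9 19.9] 37.11 [169 161 145]
scene 50 [354 163  44  19] 254 z 0.0475 [674.3 271.3] [106.3  64.7] 30.42 [121  79  50]
scene 50 [361 187  29   7] 95 z 0.0469 [711.2 210.9] [67.7 16.7] 32.73 [108  70  45]
scene 50 [370 217  59  47] 1549 z 0.0555 [828.8  89.9] [104.2 109.9] 81.88 [226 192 126]
scene 50 [206 227  18  11] 108 z 0.0492 [ 517.5 -117.3] [36.3 10.5] 60.67 [101  67  46]
scene 50 [238 258  48  26] 271 z 0.0503 [ 658.4 -131.1] [99.6 33.2] 23.69 [107  71  48]
scene 50 [336 284  13  14] 66 z 0.0415 [808.5 -62.3] [11.1 37. ] 2.45 [216 142  84]
scene 50 [140 305  55  32] 373 z 0.0497 [ 610.5 -304.1] [94.5  4.1] 72.83 [ 69  68 118]
```

send_rows(plan="50 125 -209 0 -18.5; 50 125 -209 0 -18.5; 50 125 -209 0 -18.5; 50 125 -209 0 -18.5; 50 125 -209 0 -18.5")

```text
clock: 1.4
tcp_pos: [0.2762, 0.447, 0.2388]
tool_rot: [3.141, 0.0, 2.594]
wrist_force: [1.5, -0.7, -0.4]
width: 0.0511
```

send_rows(plan="50 125 -209 0 -18.5; 50 125 -209 0 -18.5; 50 125 -209 0 -18.5; 50 125 -209 0 -18.5; 50 125 -209 0 -18.5")

```text
clock: 1.9
tcp_pos: [0.4013, 0.2379, 0.2392]
tool_rot: [3.14, 0.001, 2.271]
wrist_force: [0.5, 0.2, 0.2]
width: 0.0497
```

send_rows(plan="50 125 -209 0 -18.5; 50 125 -209 0 -18.5; 50 125 -209 0 -18.5; 50 125 -209 0 -18.5; 50 125 -209 0 -18.5")

```text
clock: 2.4
tcp_pos: [0.5265, 0.0286, 0.2391]
tool_rot: [3.141, 0.001, 1.947]
wrist_force: [0.3, 1.2, -0.1]
width: 0.0501
```

send_rows(plan="50 129 -209 0 -18.5; 50 129 -209 0 -18.5; 50 129 -209 0 -18.5; 50 129 -209 0 -18.5; 50 129 -209 0 -18.5")

```text
clock: 2.9
tcp_pos: [0.6554, -0.1803, 0.2387]
tool_rot: [3.141, 0.0, 1.625]
wrist_force: [0.3, 0.5, -0.1]
width: 0.0501
```

send_rows(plan="50 0 0 -104 0; 50 0 0 -104 0; 50 0 0 -104 0; 50 -1 20 -104 0; 50 -1 25 -104 0")

```text
clock: 3.4
tcp_pos: [0.6549, -0.1509, 0.1375]
tool_rot: [3.138, -0.0, 1.626]
wrist_force: [0.1, 0.5, -0.6]
width: 0.0498
```

send_rows(plan="50 0 3 0 0; 50 0 6 0 0; 50 0 9 0 0; 50 -1 12 0 0; 50 -1 15 0 0")

```text
clock: 3.9
tcp_pos: [0.6526, -0.138, 0.1353]
tool_rot: [3.141, 0.0, 1.625]
wrist_force: [0.0, -0.6, 0.6]
width: 0.05
```

send_rows(plan="50 0 4 0 0; 50 0 8 0 0; 50 -1 12 0 0; 50 -1 16 0 0; 50 -1 18 0 0")

```text
clock: 4.4
tcp_pos: [0.6512, -0.1194, 0.1344]
tool_rot: [-3.141, -0.0, 1.625]
wrist_force: [0.0, 0.9, -0.2]
width: 0.0501
```

Run:
```python
from h import *
cap('scene','s1.png')
```

```text
(no output)
```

View pics/s1.png

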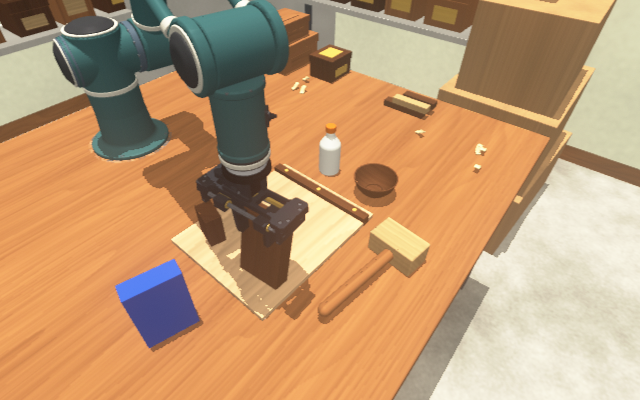

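Run:
```python
import cv2
i=cv2.imread('pics/s1.png')[150:310,170:330]
cv2.imwrite('pics/s1z.png',cv2.resize(i,(600,600),interpolation=cv2.INTER_CUBIC))
```

```text
(no output)
```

View pics/s1z.png

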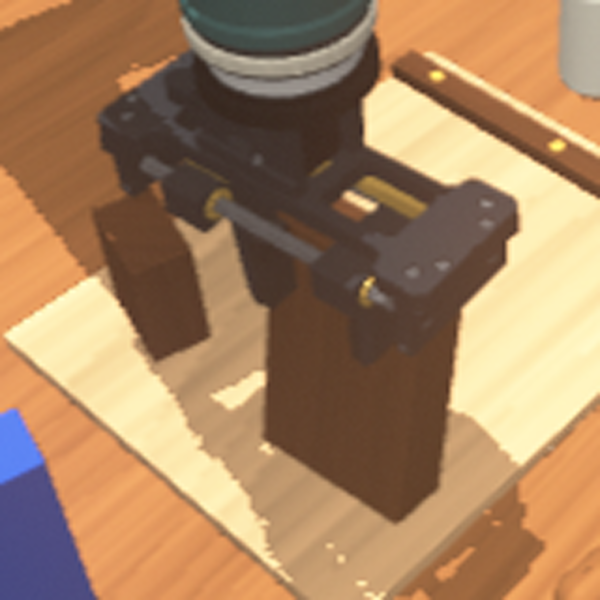

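send_rows(plan="50 0 4 0 0; 50 0 8 0 0; 50 -1 12 0 0; 50 -1 16 0 0; 50 -1 20 0 0")

```text
clock: 4.95
tcp_pos: [0.6504, -0.0996, 0.1347]
tool_rot: [-3.142, -0.0, 1.625]
wrist_force: [-0.0, -0.3, 0.2]
width: 0.0499
```

Run:
```python
from h import *
p=cap('scene','s2.png')
i=p['image'][150:310,170:330,::-1]
cv2.imwrite('pics/s2z.png',cv2.resize(i,(600,600),interpolation=cv2.INTER_CUBIC))
```

```text
(no output)
```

View pics/s2z.png

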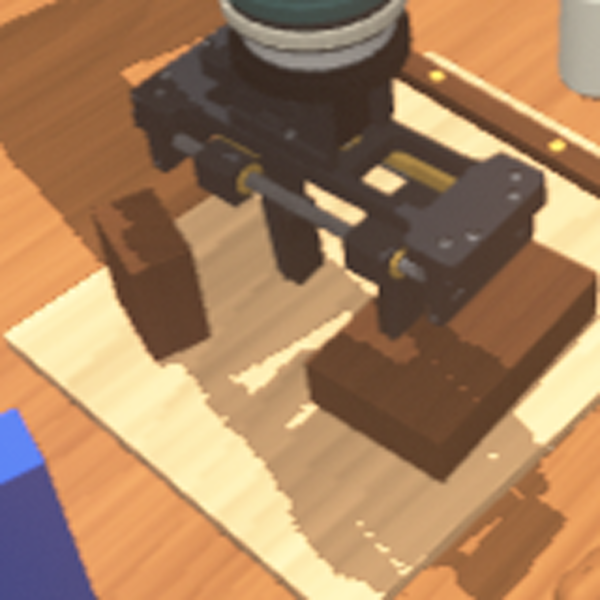

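The tall blank lies flat, pointing at the stop. I'll back off and measure it.

send_rows(plan="50 0 -75 0 0; 50 0 -75 0 0; 50 0 -75 0 0")

```text
clock: 5.3
tcp_pos: [0.6505, -0.1781, 0.1349]
tool_rot: [3.141, 0.001, 1.622]
wrist_force: [-0.8, -0.0, 0.5]
width: 0.0498
```

```bash
cat > m.py <<'E'
from h import *
import sys
t=sys.argv[1]
for n in('top','scene'):
    p=cap(n,n+t+'.png'); w=cloud(p); im=p['image'].astype(int)
    z=w[...,2]; dark=(im.sum(2)<(330))
    reg=np.isfinite(z)&(w[...,0]>.42)&(w[...,0]<.78)&(w[...,1]>-.2)&(w[...,1]<.2)
    for lo,hi,nm in((.041,.054,'lying'),(.079,.093,'short'),(.019,.029,'stop')):
        m=cv2.morphologyEx((reg&(z>lo)&(z<hi)).astype(np.uint8),cv2.MORPH_OPEN,np.ones((3,3)))
        k,l,s,_=cv2.connectedComponentsWithStats(m)
        for i in range(1,k):
            if s[i,4]>150:
                q=w[l==i]; r=cv2.minAreaRect((q[:,:2]*1000).astype(np.float32))
                print(n,nm,s[i,4],'z %.4f'%np.median(q[:,2]),np.round(r[0],1),np.round(r[1],1),round(r[2],2),'y',np.round(np.percentile(q[:,1],[1,99])*1000,1))
s=bot.state(); print(s['clock'],s['tcp_pos'],s['wrist_force'])
E
python3 m.py A
```

```text
top lying 2736 z 0.0471 [647.  -22.3] [ 95.2 150. ] 2.92 y [-95.8  51.7]
top short 468 z 0.0862 [ 491.3 -108.9] [36.5 59.3] 71.73 y [-131.7  -86. ]
top stop 1123 z 0.0230 [586.9 147.9] [ 22.6 289.1] 87.38 y [132.6 163.1]
scene lying 1986 z 0.0490 [646.3 -20.6] [ 95.9 151.8] 3.12 y [-94.3  52.8]
scene stop 853 z 0.0248 [586.3 149. ] [ 25.3 290.5] 87.84 y [132.6 163.9]
5.4 [ 0.65032047 -0.17523956  0.13456999] [-0.00414769  0.15004058 -0.12445216]
```

View pics/topA.png

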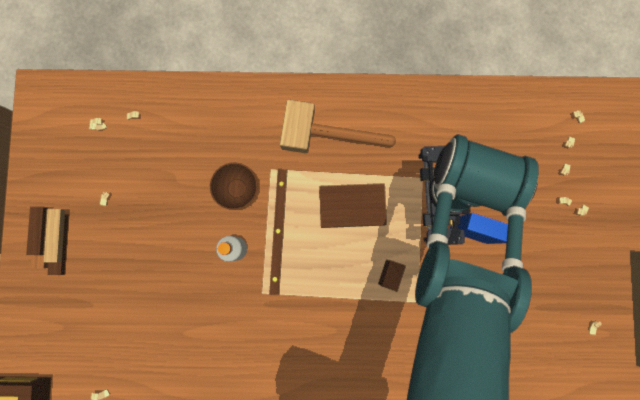

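View pics/sceneA.png

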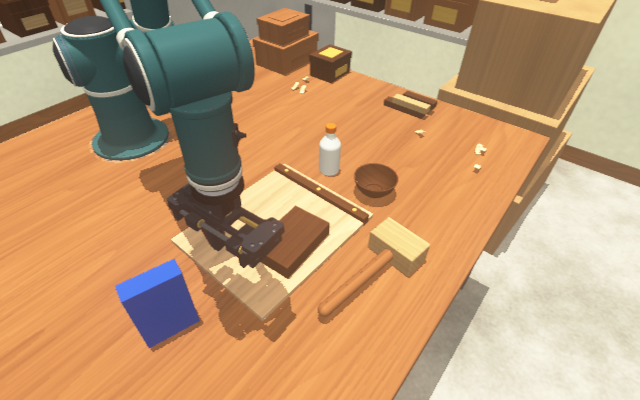

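send_rows(plan="50 1 42 0 0; 50 1 42 -50 0; 50 1 42 -100 0; 50 1 42 -109 0; 50 1 42 -109 0")

```text
clock: 5.9
tcp_pos: [0.6492, -0.1314, 0.0233]
tool_rot: [-3.136, -0.002, 1.626]
wrist_force: [0.1, 0.1, 0.0]
width: 0.0502
```

send_rows(plan="50 0 8 0 0; 50 0 16 0 0; 50 0 24 0 0; 50 0 30 0 0; 50 0 34 0 0")

```text
clock: 6.4
tcp_pos: [0.6529, -0.0991, 0.0275]
tool_rot: [3.138, 0.002, 1.626]
wrist_force: [0.0, -4.0, 2.3]
width: 0.0503
```

```bash
python3 m.py B
```

```text
top lying 2326 z 0.0471 [645.6  -5.9] [ 94.8 130.5] 3.36 y [-68.4  58.6]
top stop 1139 z 0.0231 [586.8 148.1] [ 22.3 288.4] 87.41 y [133.3 163.1]
scene lying 1097 z 0.0491 [643.2  22. ] [97.3 80. ] 3.36 y [-15.6  61.2]
scene short 386 z 0.0879 [ 490.6 -107.9] [35.7 64.9] 71.9 y [-131.6  -86.2]
scene stop 761 z 0.0249 [605.  148.2] [ 25.4 252.4] 87.64 y [132.5 163. ]
6.5 [ 0.65212596 -0.09853805  0.02661816] [ 0.73756262 -1.49362408  0.040364  ]
```

View pics/sceneB.png

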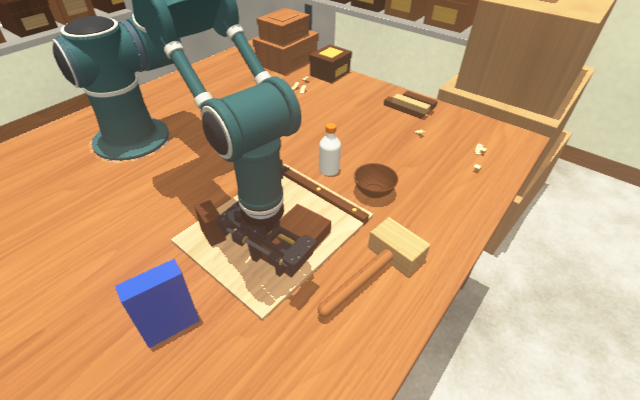

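send_rows(plan="50 0 8 0 -1.1; 50 0 16 0 -2.2; 50 0 24 0 -3.3; 50 0 32 0 -4.4; 50 0 40 0 -5.6")

```text
clock: 7.0
tcp_pos: [0.6511, -0.0595, 0.0258]
tool_rot: [-3.141, 0.001, 1.527]
wrist_force: [-1.0, -4.3, 2.9]
width: 0.0498
```

send_rows(plan="50 0 6 0 0; 50 0 12 0 0; 50 1 17 0 0; 50 1 21 0 0; 50 1 22 0 0")

```text
clock: 7.5
tcp_pos: [0.6525, -0.0366, 0.0257]
tool_rot: [3.142, -0.0, 1.528]
wrist_force: [0.7, -3.6, 1.6]
width: 0.0498
```

```bash
python3 m.py C
```

```text
top lying 1898 z 0.0471 [656.  68.] [108.6  95.4] 87.37 y [ 17.6 120.8]
top stop 1095 z 0.0231 [586.8 147.9] [ 22.5 288.5] 87.4 y [133.4 163.1]
scene lying 943 z 0.0490 [656.2  86.6] [76.7 95.9] 87.87 y [ 50.6 123.1]
scene short 402 z 0.0878 [ 490.7 -107.8] [35.6 62.5] 71.58 y [-131.5  -86.9]
scene stop 241 z 0.0250 [672.5 148.2] [ 22.7 117.2] 83.1 y [132.5 158. ]
7.6 [ 0.65246571 -0.03649856  0.02555574] [ 0.40915647 -0.17384524 -0.28139667]
```

View pics/sceneC.png

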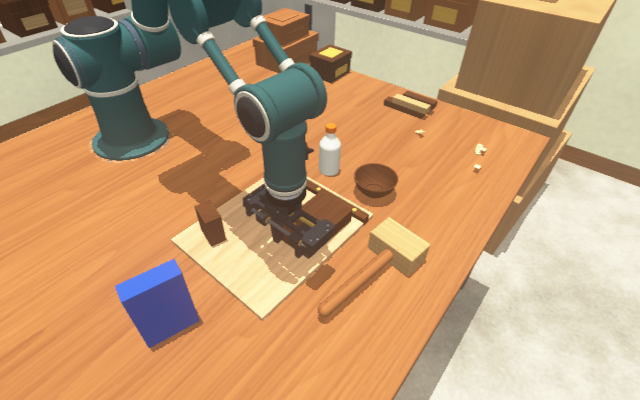

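View pics/topC.png

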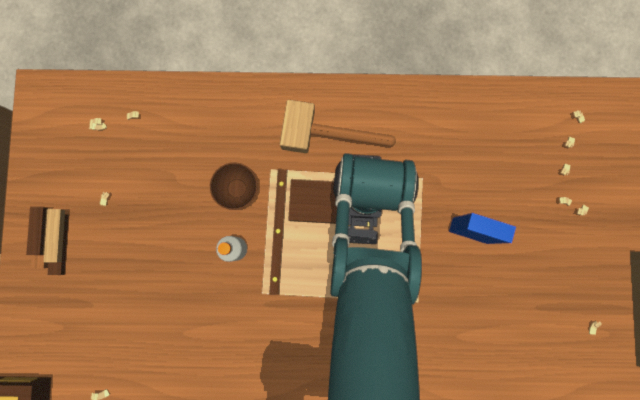

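send_rows(plan="50 0 3 0 0; 50 0 6 0 0; 50 0 8 0 0; 50 0 9 0 0; 50 0 10 0 0")

```text
clock: 8.1
tcp_pos: [0.6523, -0.0269, 0.0255]
tool_rot: [-3.141, -0.0, 1.528]
wrist_force: [-0.4, -2.4, -0.1]
width: 0.0501
```

send_rows(plan="50 0 0.5 0 0; 50 0 1 0 0; 50 0 1.5 0 0")

```text
clock: 8.4
tcp_pos: [0.6523, -0.0254, 0.0255]
tool_rot: [-3.141, -0.0, 1.527]
wrist_force: [-0.9, -2.4, -0.3]
width: 0.0502
```

send_rows(plan="50 0 0.5 0 0; 50 0 1 0 0; 50 0 1.5 0 0")

```text
clock: 8.7
tcp_pos: [0.6523, -0.0246, 0.0256]
tool_rot: [-3.141, 0.001, 1.528]
wrist_force: [-0.6, -6.5, -0.4]
width: 0.0501
```

send_rows(plan="50 0 0.5 0 0; 50 0 1 0 0")

```text
clock: 8.9
tcp_pos: [0.6522, -0.0246, 0.0256]
tool_rot: [-3.141, 0.002, 1.528]
wrist_force: [-0.5, -9.4, -1.0]
width: 0.0501
```

send_rows(plan="50 0 1 0 0; 50 0 2 0 0; 50 0 2.5 0 0; 50 0 2.5 0 0")

```text
clock: 9.3
tcp_pos: [0.6522, -0.0245, 0.0258]
tool_rot: [-3.141, 0.005, 1.528]
wrist_force: [-1.7, -15.1, -0.6]
width: 0.05
```

send_rows(plan="50 0 -3 0 0; 50 0 -15 0 0; 50 0 -40 0 0; 50 0 -60 20 0; 50 0 -70 60 0")

```text
clock: 9.8
tcp_pos: [0.6491, -0.0912, 0.0821]
tool_rot: [-3.133, -0.002, 1.527]
wrist_force: [0.7, 0.4, 0.1]
width: 0.0502
```

send_rows(plan="50 0 0 50 0; 50 0 0 100 0; 50 0 -50 140 0; 50 0 -80 140 0; 50 0 -80 140 0")

```text
clock: 10.3
tcp_pos: [0.654, -0.1751, 0.2296]
tool_rot: [3.135, 0.003, 1.524]
wrist_force: [-0.4, 0.2, -0.8]
width: 0.0502
```

```bash
python3 m.py D
```

```text
top lying 2737 z 0.0470 [655.   59.1] [150.2  95.6] 87.32 y [-14.1 132.5]
top short 470 z 0.0864 [ 491.4 -108.7] [36.2 59.4] 71.51 y [-131.4  -85.8]
top stop 1087 z 0.0230 [587.  147.9] [ 22.3 289.3] 87.39 y [134.1 162.6]
scene lying 2231 z 0.0489 [653.8  60.2] [151.6  96.8] 87.52 y [-15.1 133.4]
scene short 319 z 0.0880 [ 491.  -108.6] [35.1 61.4] 72.65 y [-131.8  -97.2]
scene stop 395 z 0.0251 [517.9 151.5] [ 24.8 152.7] 86.68 y [138.8 165. ]
10.4 [ 0.65236902 -0.171002    0.22591835] [-1.11336503  0.79308374 -0.1257969 ]
```

View pics/sceneD.png

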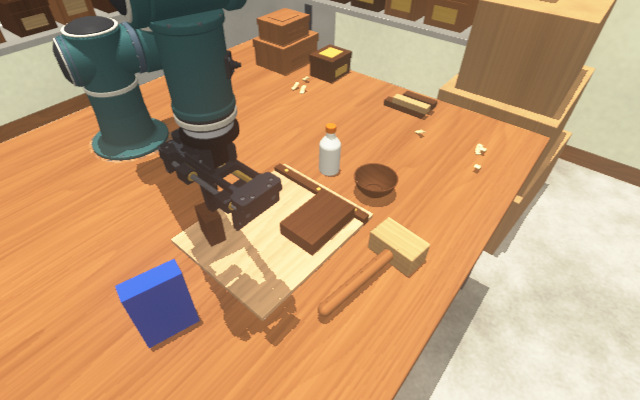

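View pics/topD.png

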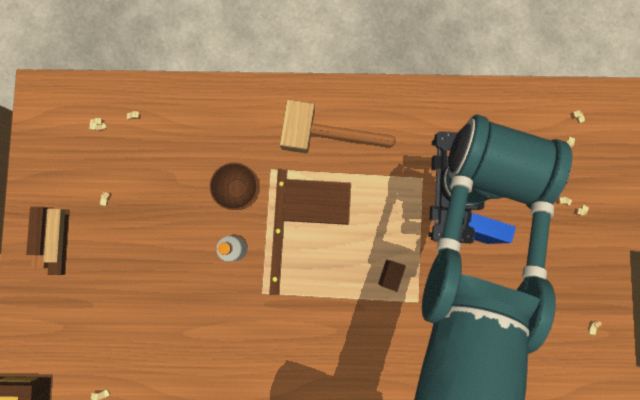

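```bash
python3 -c "
from plant import bot
print(bot.job_done())"
```

```text
the job is handed in; nothing more can be done
None
```

I tipped the tall blank over with two fingertips high on its back face. It fell flat with its top end towards the stop. I then pushed its foot end along the board, turning it about 5.5° to line up, until the top end was against the stop. I never gripped or lifted it, and handed the job in at about 10.4 s.

**Against the stop:** the fingertips stopped advancing while the push force rose to 15 N. After I backed off, the top camera put the blank's centre within about 1 mm of where contact with the stop would put it.

**Square:** the top camera measures the blank at 87.32° and the stop at 87.39°. The scene camera gives 87.52° for the blank. Its stop reading of 86.7° is off because the blank and gripper hid much of the strip, so I went by the top camera.

**Other things:**
- **Short blank:** it is still standing, within 0.5 mm and 0.2° of its start in the top camera.
- **Bowl, glue bottle, mallet and blue look-alike:** they look unmoved in the pictures; I did not measure them again.
- **Arm:** it was clear of everything at hand-in.

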